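# Set up a mug of tea to steep on the cup warmer

### The arm

A 6-joint arm with a two-finger parallel gripper is mounted at the origin on the work surface. World frame = base frame: x ahead of the robot, y to its left, z up, the work surface at z = 0. Lengths are in mm, angles in rad, forces in N, time in s.
With the tool pointing down it reaches from about 300 to 825 mm from the base axis. Payload 5.4 kg.
Tool frame: the origin (TCP) lies on the centre line of the jaws, within the pads' length; the fingertips stand manip.nose_length ahead of it and the grasp point (between the pads) lies 3 mm ahead of it (manip.nose_length is the distance from the TCP to the fingertips, in mm); z points along the fingers, y is the line along which they close (so a half turn about z gives the same grasp; the last joint's range is limited). The gripper opens to 92 mm and grips with 3 to 60 N. Pads are 20 mm wide; open, the fingers measure 128 mm over their backs; the gripper's body (75 mm by 189 mm) begins 69 mm behind the grasp point.
Start: joints at [0.91, 0.158, 1.597, -0, 1.386, -0.21], TCP at [250.526, 517.535, 236.601] pointing down, gripper open.
Joint ranges: [-2.91, 2.91], [-0.94, 2.29], [0.18, 2.7], [-1.29, 4.43], [0.17, 2.64], [-3, 3]. Speed limits (rad/s): [2.57, 2.57, 3.14, 3.14, 3.14, 3.14].

### API

Orientations are given as a rotation vector (axis times angle).
In Python, from workcell import manip, camera, nets gives the robot as it stands.
- The arm moves only by the tool send_rows, never from a script. Its arguments are lists of equal length, an entry for each row: "gripper": the opening, from 0 (shut) to 1 (fully open); "linear": the shift along the world's x, y, z in m, a list of three; "turn": the turn about the world's z in degrees. A call has 1 to 8 rows; each row shifts and turns the commanded pose from where the row before left it; what a row does not reach is not made up. A row lasts 1/12 s, in which the tool goes at most 41.7 mm and 7.16 degrees, less where a joint would pass 70% of its speed; a pose out of reach is approached as far as the arm can. A call with a gripper value outside its range is refused whole. The fingers move at their own pace and stop on an object; the grip force is fixed at half the most. Time passes only in rows, so rows that do not move let the fingers close. It gives the time, the measured TCP pose, the force, the opening and the grip force at its end, in the units of the state.
- manip.get_state(): the state, without advancing time (a new reading comes with each control period).
- camera(name): name is "scene" or "top" or "wrist"; returns a dict with "pixels" (480x640x3 uint8, blue, green, red), "z_map" (480x640 float32, mm along the optical axis (not along the pixel's ray), 0 where there is no reading), "mtx" (3x3 intrinsics, pixels), "T" (4x4, takes a point from camera to world coordinates). Camera axes: x right, y down, z forward; pixel columns grow to the right and rows downward; lengths in mm; the calibration is good to about 2 mm. A picture is of the moment at which its call begins.
- manip.close_job(): hands the job in; it is judged then, once.
Trained networks look in a picture, given as the dict that the camera call returned (one of the last four; its "shot" number tells which), for a name from the list of things; names that differ only in an ending like _2 or _b are one class to them, and where a whole thing is asked for, a point or a joint stands for the part that bears it (a point fixed in the world has none). Each returns a list of dicts, best first, with "confidence" (0 to 1); they miss things now and then, are a little off and sometimes report something else, mostly with a low value. They report only what shows in the picture. A call takes as long as a camera call. They do not tell look-alikes from the thing itself.
- nets.look_for(picture, label): "rect" ([left, top, width, height] in pixels, round what is visible of it).
- nets.masks_of(picture, label): "mask" (480x640 bool, what is visible of it) and "rect" ([left, top, width, height] in pixels, round what is visible of it).
- nets.pinpoint(picture, label): "centre" ([row, column] in pixels: a listed point, or the origin of a listed thing).
The state is a dict: "clock": time; "qpos": joint angles; "qd": joint speeds; "tau": joint torques, N m; "ee_pos": TCP position; "eef_rot": TCP orientation; "ft_force": force on the tool from outside, world axes, zero at the start; "moment": the same for the moment, N m; "opening": opening from 0.0 (shut) to 1.0 (fully open); "grasp_force": force on a finger pad.
Only numpy, scipy, OpenCV 4.12 (cv2) and the standard library are available. Lean on these libraries where they do the work, as an engineer would, in place of code of your own. Each camera call takes 0.05 s, during which the arm holds its last target. There are 200 camera calls.

### The job

Get my tea ready to steep, in this order: stand the blue mug in the middle of the white cup warmer, hang the steel infuser in the mug, put the wooden lid on the infuser so that it sits fully down, and last of all stand the sand timer in the middle of the green coaster. Keep the mug and timer upright all along, and leave the stapler, eraser, ink bottle and note pad where they are; finish with everything let go and standing still.

Things in the scene. Friction and masses are not known exactly. Their poses are not given: they have to be found in the camera images.
- mug: Small blue ceramic mug, loose, standing upright: outside diameter 66 mm all the way up, 75 mm tall, wall 3.5 mm (mouth 59 mm across), floor 5 mm thick. A loop handle stands out towards its own +y, to 58 mm from the axis, between 14 and 64 mm up. Origin: centre of the underside; z up. About 0.28 kg.
- infuser: Steel tea infuser, loose, upright, 77 mm tall, round about z: dark basket (42 mm across at the foot, 47 mm at 50 mm up), flange 74 mm across from 50 to 53 mm up, open bright collar (outside 50, inside 45 mm) from 53 to 77 mm, to hold it by. Its flange rests on the mug's rim (origin then 25 mm above the mug's). Origin: centre of the foot. 0.09 kg.
- lid: Round dark wooden lid, loose, right way up, 40 mm tall, round about z: plug 36 mm across and 8 mm deep, on which it rests; disc 62 mm across from 8 to 14 mm up; upright knob 20 mm across from 14 to 40 mm up. The plug goes in the infuser's collar, the disc rests on the collar's top (origin then 69 mm above the infuser's). Origin: centre of the plug's underside. 0.06 kg.
- timer: Sand timer, loose, standing upright: a cylinder 44 mm across and 85 mm tall with orange end caps 8 mm thick and a pale hourglass between dark posts (the middle is solid to the touch, 41 mm across). Origin: centre of the underside; z up. About 0.10 kg.
- warmer: White round cup warmer, fixed to the desk: 120 mm across, 22 mm high, with a grey flat heating plate 90 mm across in its middle whose top is 25 mm above the desk. Origin: centre of the underside.
- coaster: Green round coaster, fixed to the desk: 90 mm across, 6 mm thick, flat. Origin: centre of the underside.
- stapler: Red and black stapler, loose bystander: 120 mm long (x), 36 mm wide, 48 mm high. Origin: centre of the underside.
- eraser: White eraser with a blue sleeve, loose bystander: 18 x 42 x 12 mm (its y is the long way). Origin: centre of the underside.
- ink: Small amber ink bottle with a black cap, loose bystander: 36 mm across, 45 mm tall. Origin: centre of the underside.
- notes: Yellow note pad, loose bystander: 38 x 38 mm, 14 mm high. Origin: centre of the underside.
Mind the look-alikes: they are no part of the job. There is more than one size of the lid; the one meant has the size given above.

How it is judged (in metres and radians):
On the way, in this order (a step that is already met when the one before it is completed fails the run):
1. the mug stands on the warmer (horizontal distance between mug and warmer below 0.015 m and z of mug in the frame of warmer between 0.021 and 0.029 m and angle between mug's own z axis and vertical below 0.1 rad), for 0.2 s.
2. the infuser hangs in the mug, on the warmer (all of step 1 and horizontal distance between infuser and mug below 0.008 m and z of infuser in the frame of mug between 0.021 and 0.029 m and angle between infuser's own z axis and vertical below 0.1 rad), for 0.2 s.
3. the lid sits on the infuser (all of step 2 and horizontal distance between lid and infuser below 0.007 m and z of lid in the frame of infuser between 0.065 and 0.073 m and angle between lid's own z axis and vertical below 0.1 rad), for 0.2 s.
4. the sand timer stands on the coaster, the tea stack still in place (all of step 3 and horizontal distance between timer and coaster below 0.015 m and z of timer in the frame of coaster between 0.002 and 0.01 m and angle between timer's own z axis and vertical below 0.1 rad), for 0.2 s.
At the end, for the whole second after the job is handed in: Mug on the warmer within 15 mm of its centre; infuser flange on the mug rim within 8 mm of its axis; lid disc on the infuser collar within 7 mm; timer on the coaster within 15 mm of its centre; heights within 4 mm, all within 0.1 rad of upright and at rest (all of step 4 and linear speed of each of mug, infuser, lid, timer below 0.02 m/s and angular speed of each of mug, infuser, lid, timer below 0.2 rad/s); the robot touches nothing.
It fails at once if the mug is tipped over (more than 0.5 rad) (angle between mug's own z axis and vertical above 0.5 rad).
It fails at once if the sand timer is tipped over (more than 0.5 rad) (angle between timer's own z axis and vertical above 0.5 rad).
It fails at once if the stapler, eraser, ink bottle or note pad is moved more than 25 mm (distance of any of stapler, eraser, ink, notes from where it was at the start of the episode above 0.025 m).
It also fails if it takes over 122 s, if anything falls off the work surface, if the arm or the gripper's body presses on something with over 40 N, if the wrist force passes 120 N, or if a joint passes its speed limit or range.

## Working session

There is one attempt and no reset: what is moved stays moved. The work goes in short steps, Python scripts to look and compute and a tool call to move; the robot and the scene stay as the last step left them, time stands still between calls to the robot, and variables do not carry over. Pictures are saved under pics/ and viewed, at most 14 in all, crops included, and the job is handed in when it is done.

Besides the shell and the picture viewer there is one more tool, called after "Request:" as name([rows], argument=value, ...), one row to a line, values as JSON. send_rows: Moves the arm, as the interface text tells. Its arguments: {"type":"object","properties":{"gripper":{"type":"array","items":{"type":"number"}},"linear":{"type":"array","items":{"type":"array","items":{"type":"number"}}},"turn":{"type":"array","items":{"type":"number"}}},"required":["gripper","linear","turn"]}

```bash
ls; mkdir -p pics; cat > h.py <<'E'
import numpy as np, cv2
from workcell import manip, camera, nets
def world(p,v,u):
    v=np.asarray(v,float);u=np.asarray(u,float)
    z=p["z_map"][v.astype(int),u.astype(int)].astype(float);K=p["mtx"]
    c=np.stack([(u-K[0,2])/K[0,0]*z,(v-K[1,2])/K[1,1]*z,z,np.ones_like(z)],-1)
    w=c@p["T"].T
    return w[...,:3],z>0
def cloud(p,m=None):
    v,u=np.nonzero(m if m is not None else p["z_map"]>0)
    w,ok=world(p,v,u); return w[ok]
E
python3 - <<'E'
from h import *
s=manip.get_state();print(s,manip.nose_length)
for n in("top","scene"):
    p=camera(n);cv2.imwrite(f"pics/{n}0.png",p["pixels"])
    print(n,p["T"].round(2).tolist(),p["mtx"].tolist())
    for l in "mug infuser lid timer warmer coaster stapler eraser ink notes".split():
        for d in nets.masks_of(p,l):
            if d["confidence"]<.3: continue
            c=cloud(p,d["mask"])
            if len(c)<5: continue
            zt=np.percentile(c[:,2],97); t=c[c[:,2]>zt-4]
            print(l,round(d["confidence"],2),d["rect"],"med",np.median(c,0).round(),"lo",np.percentile(c,2,0).round(),"hi",np.percentile(c,98,0).round(),"topmid",((t.min(0)+t.max(0))/2).round())
E
```

```text
pics
{'clock': 0.0, 'qpos': array([ 9.09917534e-01,  1.59056937e-01,  1.59821323e+00,  1.60675743e-06,
        1.38617570e+00, -2.10099847e-01]), 'qd': array([ 0.00084269,  0.00103705, -0.0008895 , -0.00138088, -0.00111897,
        0.00086997]), 'tau': array([ 8.36682898e-05, -3.85571373e+01, -3.22098362e+01,  7.01414282e-02,
        3.81463033e-02, -1.36758567e-04]), 'ee_pos': array([250.16644207, 517.08950819, 235.62395773]), 'eef_rot': array([-7.01927148e-01, -3.06136820e+00,  2.63761294e-03]), 'ft_force': array([-0.07288687, -0.67311306,  0.1782727 ]), 'moment': array([-0.04643665,  0.03013988,  0.06063409]), 'grasp_force': 0.0, 'opening': 0.9998425182107372} 22.0
top [[-0.01, -1.0, 0.09, 413.19], [-1.0, 0.0, -0.03, 26.25], [0.02, -0.09, -1.0, 1110.09], [0.0, 0.0, 0.0, 1.0]] [[573.3034611048288, 0.0, 317.62268959259194], [0.0, 573.3034611048288, 240.2218855770745], [0.0, 0.0, 1.0]]
mug 0.88 [351.0, 172.9, 42.4, 47.8] med [ 603. -106.   23.] lo [ 558. -131.    1.] hi [630. -69.  78.] topmid [ 600. -101.   77.]
infuser 0.69 [301.9, 248.4, 41.4, 40.4] med [461.  -6.  52.] lo [429. -
[... 2483 characters left out ...]
lo [513. 335.  -2.] hi [596. 417.   7.] topmid [554. 377.   6.]
stapler 0.71 [90.0, 270.6, 72.3, 59.1] med [ 542. -362.   41.] lo [ 511. -415.    2.] hi [ 567. -307.   48.] topmid [ 536. -361.   47.]
eraser 0.53 [313.7, 262.7, 23.8, 16.2] med [569.  -5.   9.] lo [557. -24.  -2.] hi [576.  15.  13.] topmid [566.  -4.  12.]
ink 0.75 [415.2, 205.3, 25.4, 30.6] med [530. 208.  33.] lo [496. 195.  -1.] hi [540. 248.  45.] topmid [522. 211.  44.]
ink 0.53 [313.9, 264.3, 25.7, 13.3] med [569.  -4.   9.] lo [556. -24.  -2.] hi [576.  17.  13.] topmid [566.  -4.  12.]
notes 0.95 [195.5, 266.1, 18.1, 26.6] med [ 527. -221.   11.] lo [ 500. -239.   -3.] hi [ 544. -201.   15.] topmid [ 524. -220.   13.]
```

View pics/top0.png

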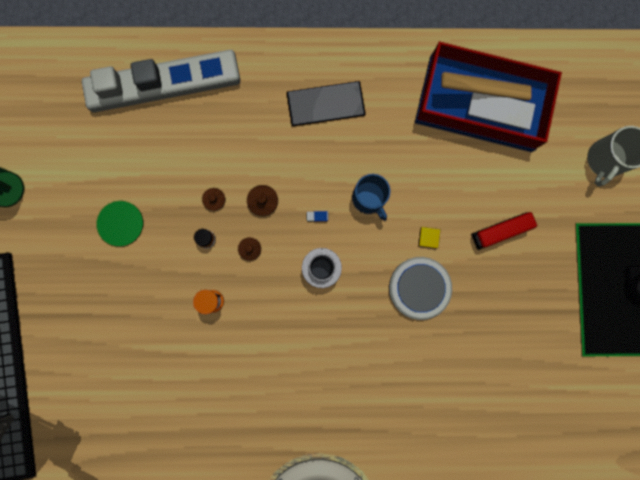

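View pics/scene0.png

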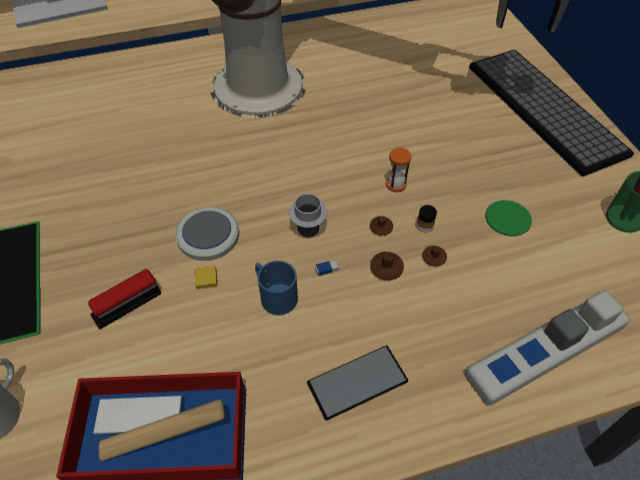

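Top view: mug at (371,192) with its handle towards (382,215), infuser (322,268), big lid (262,200) beside two small look-alikes, timer (207,301), warmer (420,288), coaster (120,224). The scene view agrees. I'll move above the mug, with the jaws square to the handle.

Request:
send_rows([
  [0.0145,-0.026,0],
  [0.0145,-0.026,0],
  [0.0145,-0.026,0],
  [0.0145,-0.026,0],
  [0.0145,-0.026,0],
  [0.0145,-0.026,0],
  [0.0145,-0.026,0],
  [0.0145,-0.026,0],
], gripper=[1,1,1,1,1,1,1,1], turn=[2,2,2,2,2,2,2,2])

```text
clock: 1.77
ee_pos: [367.0, 308.3, 236.8]
eef_rot: [0.266, 3.13, 0.0]
ft_force: [1.2, -0.0, 0.0]
opening: 0.998
grasp_force: 0.0
```

Request:
send_rows([
  [0.0145,-0.026,0],
  [0.0145,-0.026,0],
  [0.0145,-0.026,0],
  [0.0145,-0.026,0],
  [0.0145,-0.026,0],
  [0.0145,-0.026,0],
  [0.0145,-0.026,0],
  [0.0145,-0.026,0],
], gripper=[1,1,1,1,1,1,1,1], turn=[2,2,2,2,2,2,2,2])

```text
clock: 2.43
ee_pos: [483.1, 100.1, 236.8]
eef_rot: [-0.172, 3.136, 0.0]
ft_force: [-0.2, 0.7, 0.1]
opening: 1.001
grasp_force: 0.0
```

Request:
send_rows([
  [0.0145,-0.026,0],
  [0.0145,-0.026,0],
  [0.0145,-0.026,0],
  [0.0145,-0.026,0],
  [0.0145,-0.026,0],
  [0.0145,-0.026,0],
  [0.0145,-0.026,0],
  [0,0,0],
], gripper=[1,1,1,1,1,1,1,1], turn=[2,2,2,2,2,2,2,0])

```text
clock: 3.1
ee_pos: [585.6, -85.0, 236.4]
eef_rot: [-0.546, 3.093, -0.003]
ft_force: [0.7, -0.8, -0.9]
opening: 1.002
grasp_force: 0.0
```

```bash
cat >> h.py <<'E'
def tool():
    s=manip.get_state();R=cv2.Rodrigues(s["eef_rot"])[0]
    print("t",round(s["clock"],2),"tcp",s["ee_pos"].round(1),"yaw_y",np.degrees(np.arctan2(R[1,1],R[0,1])).round(1),"tilt",np.degrees(np.arccos(-R[2,2])).round(2),"open",round(s["opening"],3),"grip",round(s["grasp_force"],1),"F",s["ft_force"].round(1))
    return s
def circ(xy):  # algebraic circle fit
    A=np.c_[2*xy,np.ones(len(xy))];s=np.linalg.lstsq(A,(xy**2).sum(1),rcond=None)[0]
    return s[:2],np.sqrt(s[2]+s[:2]@s[:2])
def top(p,l,zlo,zhi,near=None):
    "enclosing circle of the points of l with height in zlo..zhi"
    for d in nets.masks_of(p,l):
        c=cloud(p,d["mask"]); c=c[(c[:,2]>zlo)&(c[:,2]<zhi)]
        if d["confidence"]<.3 or len(c)<10: continue
        (x,y),r=cv2.minEnclosingCircle(c[:,:2].astype(np.float32))
        print(l,p["shot"] if "shot" in p else "",round(d["confidence"],2),"circle",round(x,1),round(y,1),"r",round(r,1),"bbox mid",((c.min(0)+c.max(0))/2)[:2].round(1),"size",np.ptp(c,0)[:2].round(1),"z med",np.median(c[:,2]).round(1),len(c))
E
python3 - <<'E'
from h import *
tool()
for n in("wrist","top","scene"):
    p=camera(n)
    if n=="wrist":cv2.imwrite("pics/w1.png",p["pixels"]);print(p["T"].round(2).tolist())
    print(n);top(p,"mug",68,84);top(p,"mug",25,62);top(p,"warmer",15,35);top(p,"infuser",68,84)
    for d in nets.masks_of(p,"mug")[:1]:
        c=cloud(p,d["mask"]);c=c[(c[:,2]>30)];m=np.median(c,0);k=np.hypot(*(c[:,:2]-[603,-103]).T)
        f=c[k>42];print("handle",f.mean(0).round(1),len(f))
E
```

```text
t 3.1 tcp [585.6 -85.  236.4] yaw_y 110.0 tilt 0.13 open 1.002 grip 0.0 F [ 0.7 -0.8 -0.9]
[[-0.34, 0.91, 0.25, 514.74], [0.94, 0.33, 0.09, -109.49], [-0.0, 0.27, -0.96, 385.57], [0.0, 0.0, 0.0, 1.0]]
wrist
mug 3 0.74 circle 601.1 -100.9 r 32.9 bbox mid [ 601. -101.] size [65.1 64.3] z med 75.5 1313
mug 3 0.74 circle 589.6 -108.3 r 43.8 bbox mid [ 590.7 -102. ] size [81.  61.3] z med 46.4 1592
warmer 3 0.64 circle 440.0 -190.7 r 57.0 bbox mid [ 451.9 -190.6] size [ 63.7 107.4] z med 24.0 5979
infuser 3 0.94 circle 462.4 -6.9 r 25.3 bbox mid [462.6  -6.7] size [49.4 49.6] z med 77.2 1345
handle [ 557.4 -124.1   56.8] 216
top
mug 4 0.69 circle 600.1 -100.3 r 32.7 bbox mid [ 595.8 -101.2] size [56.6 60.9] z med 74.8 125
mug 4 0.69 circle 588.3 -106.6 r 43.2 bbox mid [ 589.  -100.6] size [77.3 59.8] z med 46.0 183
warmer 4 0.63 circle 422.9 -197.6 r 59.9 bbox mid [ 419.4 -207. ] size [110.3  97.7] z med 24.1 1561
handle [ 556.1 -110.   114.2] 58
scene
mug 5 0.57 circle 603.8 -102.9 r 33.8 bbox mid [ 603.7 -103.5] size [66.3 65. ] z med 72.1 292
mug 5 0.57 circle 595.0 -110.0 r 43.9 bbox mid [ 597.  -103.6] size [79.5 64.9] z med 44.2 860
infuser 5 0.57 circle 465.2 -10.3 r 25.8 bbox mid [465.2  -9.4] size [50.5 49.6] z med 72.8 156
handle [ 560.8 -128.7   49.7] 42
```

View pics/w1.png

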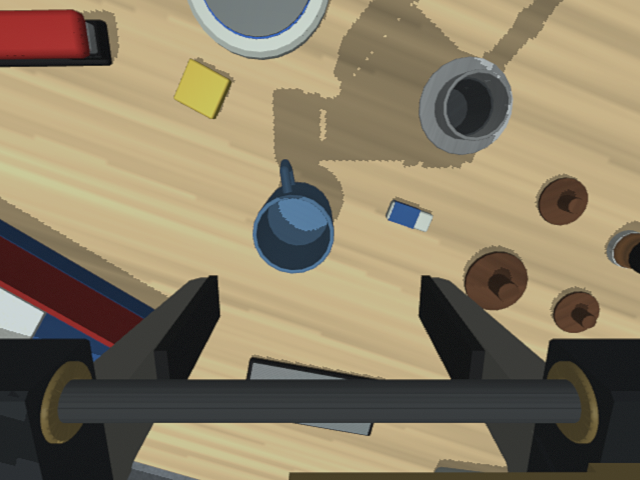

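The wrist view shows the mug at (295,230) with its handle pointing up and left at (286,175), well clear of the fingers. I'll align and go down.

Request:
send_rows([
  [0.0155,-0.016,0],
  [0,0,-0.027],
  [0,0,-0.035],
  [0,0,-0.035],
  [0,0,-0.035],
  [0,0,-0.035],
  [0,0,-0.022],
  [0,0,0],
], gripper=[1,1,1,1,1,1,1,1], turn=[6,2,0,0,0,0,0,0])

```text
clock: 4.67
ee_pos: [595.1, -94.9, 41.5]
eef_rot: [0.762, -3.038, -0.01]
ft_force: [-0.7, 0.4, -0.5]
opening: 0.998
grasp_force: 0.0
```

Request:
send_rows([
  [0,0,0],
  [0,0,0],
  [0,0,0],
  [0,0,0],
  [0,0,0],
  [0,0,0],
  [0,0,0],
  [0,0,0],
], gripper=[0.6,0.6,0.6,0.6,0.6,0.6,0.6,0.6], turn=[0,0,0,0,0,0,0,0])

```text
clock: 5.33
ee_pos: [601.7, -97.7, 50.3]
eef_rot: [-0.764, 3.043, -0.006]
ft_force: [0.7, -3.1, 7.1]
opening: 0.696
grasp_force: 30.0
```

```bash
python3 - <<'E'
from h import *
tool();p=camera("wrist");tool();top(p,"mug",68,84);top(p,"warmer",15,35)
for n in("top","scene"):p=camera(n);top(p,"warmer",15,35)
tool()
E
```

```text
t 5.33 tcp [601.7 -97.7  50.3] yaw_y 118.2 tilt 0.32 open 0.696 grip 30.0 F [ 0.7 -3.1  7.1]
t 5.38 tcp [601.7 -97.7  50.3] yaw_y 118.2 tilt 0.32 open 0.698 grip 30.0 F [ 0.9 -2.1  6.8]
mug 6 0.76 circle 599.4 -97.6 r 33.1 bbox mid [597.3 -97.7] size [60.8 65.6] z med 75.6 5131
warmer 7 0.83 circle 423.3 -196.8 r 59.9 bbox mid [ 423.4 -202.3] size [118.  107.4] z med 24.4 2630
warmer 8 0.83 circle 426.3 -200.9 r 61.0 bbox mid [ 426.7 -199.6] size [120.9 117.9] z med 21.6 2379
t 5.68 tcp [601.7 -97.7  50.3] yaw_y 118.2 tilt 0.32 open 0.702 grip 30.0 F [ 1.3 -2.1  5.7]
```

Request:
send_rows([
  [0,0,0.005],
  [0,0,0.01],
  [0,0,0.015],
  [0,0,0.015],
  [0,0,0.01],
  [0,0,0.005],
  [-0.004,-0.0023,0],
  [-0.008,-0.0047,0],
], gripper=[0.6,0.6,0.6,0.6,0.6,0.6,0.6,0.6], turn=[0,0,0,0,0,0,0,0])

```text
clock: 6.35
ee_pos: [587.3, -103.2, 107.4]
eef_rot: [-0.766, 3.047, 0.0]
ft_force: [-0.5, 0.3, -2.8]
opening: 0.698
grasp_force: 30.0
```

Request:
send_rows([
  [-0.014,-0.008,0],
  [-0.02,-0.0115,0],
  [-0.02,-0.0115,0],
  [-0.02,-0.0115,0],
  [-0.02,-0.0115,0],
  [-0.02,-0.0115,0],
  [-0.02,-0.0115,0],
  [-0.014,-0.008,0],
], gripper=[0.6,0.6,0.6,0.6,0.6,0.6,0.6,0.6], turn=[0,0,0,0,0,0,0,0])

```text
clock: 7.02
ee_pos: [436.4, -188.5, 106.1]
eef_rot: [0.763, -3.045, -0.004]
ft_force: [-0.2, 0.4, -2.8]
opening: 0.698
grasp_force: 30.0
```

Request:
send_rows([
  [-0.008,-0.0047,0],
  [-0.005,-0.003,0],
  [0,0,0],
  [0,0,0],
  [0,0,0],
  [0,0,0],
], gripper=[0.6,0.6,0.6,0.6,0.6,0.6], turn=[0,0,0,0,0,0])

```text
clock: 7.52
ee_pos: [427.1, -195.8, 107.6]
eef_rot: [-0.766, 3.047, -0.0]
ft_force: [-0.6, -0.6, -2.1]
opening: 0.697
grasp_force: 30.0
```

```bash
python3 - <<'E'
from h import *
tool();p=camera("wrist");cv2.imwrite("pics/w2.png",p["pixels"]);top(p,"mug",110,160);top(p,"warmer",15,35);tool()
E
```

```text
t 7.52 tcp [ 427.1 -195.8  107.6] yaw_y 118.2 tilt 0.01 open 0.697 grip 30.0 F [-0.6 -0.6 -2.1]
mug 9 0.75 circle 415.6 -201.1 r 44.3 bbox mid [ 415.8 -195.9] size [79.6 65.8] z med 124.9 10485
warmer 9 0.94 circle 423.6 -197.5 r 59.7 bbox mid [ 415.8 -197.7] size [102.4 117.4] z med 23.7 12790
t 7.67 tcp [ 426.9 -195.9  107.6] yaw_y 118.2 tilt 0.0 open 0.698 grip 30.0 F [-0.5 -0.8 -2.8]
```

View pics/w2.png

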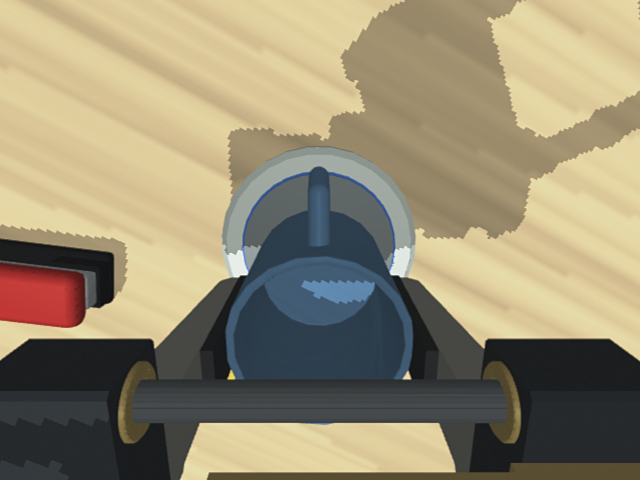

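The mug is held squarely over the warmer: its axis is about 1.5 mm off the centre of the warmer ring (318,235). I'll lower it.

Request:
send_rows([
  [-0.001,-0.0015,-0.006],
  [0,0,-0.008],
  [0,0,-0.007],
  [0,0,-0.005],
  [0,0,-0.003],
  [0,0,-0.002],
  [0,0,-0.001],
  [0,0,0],
], gripper=[0.6,0.6,0.6,0.6,0.6,0.6,0.6,0.6], turn=[0,0,0,0,0,0,0,0])

```text
clock: 8.33
ee_pos: [425.6, -197.7, 75.6]
eef_rot: [-0.765, 3.047, -0.0]
ft_force: [-0.0, 0.2, -2.5]
opening: 0.698
grasp_force: 30.0
```

```bash
python3 - <<'E'
from h import *
tool();p=camera("wrist");top(p,"mug",94,106);top(p,"warmer",15,35);tool()
E
```

```text
t 8.33 tcp [ 425.6 -197.7   75.6] yaw_y 118.2 tilt 0.0 open 0.698 grip 30.0 F [-0.   0.2 -2.5]
warmer 10 0.62 circle 422.8 -197.7 r 60.0 bbox mid [ 412.5 -198.3] size [ 96.4 116.1] z med 23.5 14091
t 8.48 tcp [ 425.8 -197.9   75.8] yaw_y 118.2 tilt 0.05 open 0.698 grip 30.0 F [ 0.3  0.  -2.1]
```

Request:
send_rows([
  [0,0,-0.001],
  [0,0,-0.0005],
  [0,0,0],
  [0,0,0],
  [0,0,0],
  [0,0,0],
  [0,0,0],
  [0,0,0],
], gripper=[0.6,0.6,0.8,0.9,1,1,1,1], turn=[0,0,0,0,0,0,0,0])

```text
clock: 9.15
ee_pos: [425.5, -197.7, 74.1]
eef_rot: [-0.765, 3.047, -0.0]
ft_force: [1.1, -1.3, 0.5]
opening: 1.0
grasp_force: 0.0
```

Request:
send_rows([
  [0,0,0.01],
  [0,0,0.03],
  [0,0,0.04],
  [0,0,0.04],
  [0.005,0.025,0.02],
  [0.005,0.025,0],
  [0.005,0.025,0],
  [0,0,0],
], gripper=[1,1,1,1,1,1,1,1], turn=[0,0,0,0,-5,-5,-5,-3])

```text
clock: 9.82
ee_pos: [441.2, -119.6, 215.5]
eef_rot: [-0.277, 3.127, 0.001]
ft_force: [-0.3, 0.1, -1.2]
opening: 0.999
grasp_force: 0.0
```

```bash
python3 - <<'E'
from h import *
tool()
p=camera("wrist");cv2.imwrite("pics/w3.png",p["pixels"]);top(p,"mug",94,106);top(p,"warmer",15,35);top(p,"infuser",70,84)
for n in("top","scene"):
  p=camera(n);top(p,"mug",90,106)
E
```

```text
t 9.82 tcp [ 441.2 -119.6  215.5] yaw_y 100.1 tilt 0.12 open 0.999 grip 0.0 F [-0.3  0.1 -1.2]
mug 11 0.92 circle 423.7 -197.9 r 33.0 bbox mid [ 423.8 -197.9] size [65.4 65.6] z med 100.5 2035
warmer 11 0.59 circle 424.0 -196.9 r 60.1 bbox mid [ 424.1 -196.5] size [119.8 118.5] z med 23.4 6515
infuser 11 0.58 circle 462.0 -7.1 r 25.1 bbox mid [456.7  -7. ] size [38.8 49.8] z med 76.9 732
mug 12 0.43 circle 393.3 -191.0 r 11.1 bbox mid [ 393.3 -191. ] size [ 5.5 21.6] z med 99.4 28
mug 13 0.74 circle 426.4 -200.4 r 33.9 bbox mid [ 426.2 -200.6] size [66.6 65.6] z med 95.9 331
```

View pics/w3.png

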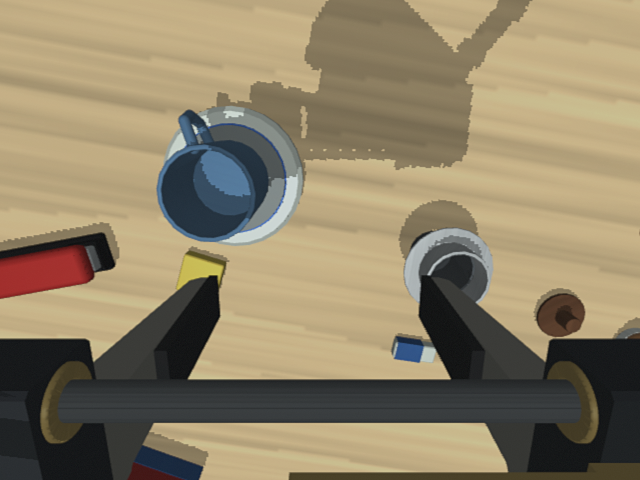

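Wrist view: the mug stands in the warmer (rim at (208,193)), about 1 mm off its centre. Next is the infuser at (455,270).

Request:
send_rows([
  [0.004,0.02,0],
  [0.006,0.033,0],
  [0.006,0.033,0],
  [0.004,0.02,0],
  [0.001,0.007,-0.01],
  [0,0,-0.025],
  [0,0,-0.03],
  [0,0,-0.02],
], gripper=[1,1,1,1,1,1,1,1], turn=[0,0,0,0,0,0,0,0])

```text
clock: 10.88
ee_pos: [460.2, -10.0, 126.3]
eef_rot: [0.278, -3.127, -0.001]
ft_force: [0.4, -0.2, -0.1]
opening: 1.001
grasp_force: 0.0
```

```bash
python3 - <<'E'
from h import *
tool()
p=camera("wrist");top(p,"infuser",70,84);tool()
E
```

```text
t 10.88 tcp [460.2 -10.  126.3] yaw_y 100.2 tilt 0.15 open 1.001 grip 0.0 F [ 0.4 -0.2 -0.1]
infuser 14 0.69 circle 462.3 -6.8 r 25.2 bbox mid [462.1  -6.7] size [49.9 49.4] z med 77.3 2096
t 10.98 tcp [458.2  -9.6 124.9] yaw_y 100.1 tilt 0.5 open 1.001 grip 0.0 F [-0.2  0.2 -0.3]
```

Request:
send_rows([
  [0.003,0.003,-0.01],
  [0,0,-0.015],
  [0,0,-0.01],
  [0,0,-0.006],
  [0,0,-0.003],
  [0,0,0],
  [0,0,0],
], gripper=[1,1,1,1,1,1,1], turn=[0,0,0,0,0,0,0])

```text
clock: 11.57
ee_pos: [465.0, -6.8, 85.6]
eef_rot: [-0.278, 3.128, -0.001]
ft_force: [0.2, -0.7, 0.1]
opening: 0.997
grasp_force: 0.0
```

Request:
send_rows([
  [-0.001,0,-0.004],
  [0,0,-0.0025],
  [0,0,0],
  [0,0,0],
  [0,0,0],
  [0,0,0],
  [0,0,0],
  [0,0,0],
], gripper=[1,1,0.4,0.4,0.4,0.4,0.4,0.4], turn=[0,0,0,0,0,0,0,0])

```text
clock: 12.23
ee_pos: [463.6, -6.7, 78.7]
eef_rot: [-0.278, 3.129, -0.0]
ft_force: [-0.4, -0.2, 0.8]
opening: 0.586
grasp_force: 0.0
```

Request:
send_rows([
  [0,0,0],
  [0,0,0],
  [0,0,0],
  [0,0,0],
], gripper=[0.4,0.4,0.4,0.4], turn=[0,0,0,0])

```text
clock: 12.57
ee_pos: [463.6, -6.7, 78.7]
eef_rot: [-0.278, 3.129, -0.0]
ft_force: [-0.2, -0.4, 0.9]
opening: 0.536
grasp_force: 30.0
```

```bash
python3 - <<'E'
from h import *
tool()
p=camera("wrist");top(p,"infuser",70,84);tool()
E
```

```text
t 12.57 tcp [463.6  -6.7  78.7] yaw_y 100.2 tilt 0.01 open 0.536 grip 30.0 F [-0.2 -0.4  0.9]
t 12.67 tcp [463.6  -6.7  78.7] yaw_y 100.2 tilt 0.01 open 0.536 grip 30.0 F [ 0.3 -1.3  0.1]
```

Request:
send_rows([
  [0,0,0.008],
  [0,0,0.018],
  [0,0,0.025],
  [0,0,0.025],
  [0,0,0.025],
  [0,0,0.015],
  [-0.001,-0.006,0.004],
  [-0.003,-0.015,0],
], gripper=[0.4,0.4,0.4,0.4,0.4,0.4,0.4,0.4], turn=[0,0,0,0,0,0,0,0])

```text
clock: 13.33
ee_pos: [460.3, -27.3, 200.1]
eef_rot: [-0.282, 3.126, -0.001]
ft_force: [0.3, -0.3, -1.3]
opening: 0.538
grasp_force: 30.0
```

Request:
send_rows([
  [-0.004,-0.02,0],
  [-0.005,-0.025,0],
  [-0.005,-0.025,0],
  [-0.005,-0.025,0],
  [-0.005,-0.025,0],
  [-0.005,-0.025,0],
  [-0.003,-0.015,0],
  [-0.0015,-0.007,0],
], gripper=[0.4,0.4,0.4,0.4,0.4,0.4,0.4,0.4], turn=[0,0,0,0,0,0,0,0])

```text
clock: 14.0
ee_pos: [424.9, -196.5, 197.7]
eef_rot: [0.275, -3.128, -0.001]
ft_force: [0.6, 0.3, -1.1]
opening: 0.542
grasp_force: 30.0
```

Request:
send_rows([
  [-0.001,-0.003,0],
  [0,0,0],
  [0,0,0],
  [0,0,0],
  [0,0,0],
  [0,0,0],
], gripper=[0.4,0.4,0.4,0.4,0.4,0.4], turn=[0,0,0,0,0,0])

```text
clock: 14.5
ee_pos: [425.2, -197.0, 198.6]
eef_rot: [-0.28, 3.129, 0.0]
ft_force: [0.1, 0.2, -0.8]
opening: 0.541
grasp_force: 30.0
```

```bash
python3 - <<'E'
from h import *
tool()
p=camera("wrist");cv2.imwrite("pics/w4.png",p["pixels"]);top(p,"infuser",165,215);top(p,"mug",94,106);top(p,"warmer",15,35)
p=camera("scene");top(p,"infuser",182,210);top(p,"mug",90,106);tool()
E
```

```text
t 14.5 tcp [ 425.2 -197.   198.6] yaw_y 100.2 tilt 0.0 open 0.541 grip 30.0 F [ 0.1  0.2 -0.8]
infuser 16 0.78 circle 423.7 -196.4 r 37.0 bbox mid [ 421.1 -197.8] size [68.4 71.1] z med 175.7 12936
mug 16 0.75 circle 411.2 -200.9 r 29.8 bbox mid [ 404.8 -200.9] size [27.7 58.3] z med 100.7 724
warmer 16 0.9 circle 424.1 -197.0 r 60.0 bbox mid [ 409.2 -197. ] size [ 89.8 119.3] z med 23.5 6239
infuser 17 0.87 circle 425.8 -200.6 r 27.2 bbox mid [ 425.3 -198.7] size [53.  48.4] z med 190.0 392
mug 17 0.57 circle 427.6 -200.9 r 33.6 bbox mid [ 431.9 -200.8] size [58.  65.1] z med 96.0 230
t 14.85 tcp [ 425.1 -197.6  198.6] yaw_y 100.2 tilt 0.0 open 0.539 grip 30.0 F [ 0.2  0.3 -0.6]
```

View pics/w4.png

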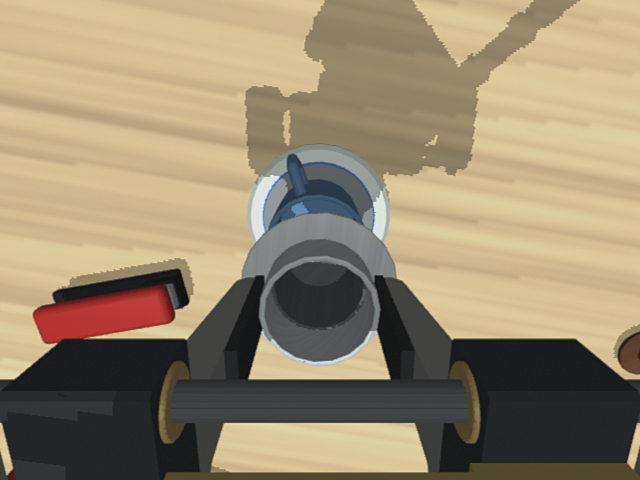

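The infuser (flange at (320,270)) is over the mug to within about 1 mm. I'll lower it 70 mm.

Request:
send_rows([
  [0,-0.0005,-0.008],
  [0,0,-0.014],
  [0,0,-0.014],
  [0,0,-0.012],
  [0,0,-0.008],
  [0,0,-0.006],
  [0,0,-0.003],
  [0,0,-0.002],
], gripper=[0.4,0.4,0.4,0.4,0.4,0.4,0.4,0.4], turn=[0,0,0,0,0,0,0,0])

```text
clock: 15.52
ee_pos: [425.0, -198.2, 131.3]
eef_rot: [0.278, -3.129, -0.0]
ft_force: [0.2, 0.0, -0.1]
opening: 0.541
grasp_force: 30.0
```

Request:
send_rows([
  [0,0,-0.0015],
  [0,0,-0.001],
  [0,0,-0.001],
  [0,0,0],
  [0,0,0],
], gripper=[0.4,0.4,0.4,0.4,0.4], turn=[0,0,0,0,0])

```text
clock: 15.93
ee_pos: [425.4, -198.4, 128.7]
eef_rot: [-0.278, 3.128, -0.001]
ft_force: [-1.2, 0.0, 2.0]
opening: 0.539
grasp_force: 30.0
```

Request:
send_rows([
  [0,0,0],
  [0,0,0],
  [0,0,0],
  [0,0,0.01],
  [0,0,0.03],
  [0,0,0.03],
  [0.005,0.01,0.02],
  [0.012,0.022,0],
], gripper=[0.6,0.8,0.9,0.9,0.9,0.9,0.8,0.7], turn=[0,0,0,0,0,0,0,0])

```text
clock: 16.6
ee_pos: [444.1, -169.1, 224.2]
eef_rot: [-0.273, 3.123, -0.012]
ft_force: [-0.1, 0.0, 0.6]
opening: 0.78
grasp_force: 0.0
```

Request:
send_rows([
  [0.017,0.03,0],
  [0.017,0.03,0],
  [0.017,0.03,0],
  [0.017,0.03,0],
  [0.017,0.03,0],
  [0.017,0.03,0],
  [0.01,0.015,0],
  [0,0,0],
], gripper=[0.6,0.6,0.6,0.6,0.6,0.6,0.6,0.6], turn=[0,0,0,0,0,0,0,0])

```text
clock: 17.27
ee_pos: [555.2, 31.8, 218.8]
eef_rot: [-0.285, 3.127, 0.001]
ft_force: [0.7, -0.5, -1.1]
opening: 0.602
grasp_force: 0.0
```

```bash
python3 - <<'E'
from h import *
tool()
p=camera("wrist");cv2.imwrite("pics/w5.png",p["pixels"]);top(p,"lid",30,46);top(p,"lid",6,18);top(p,"infuser",118,135)
p=camera("scene");top(p,"infuser",115,135);top(p,"mug",90,106);tool()
p=camera("top");top(p,"infuser",115,135)
E
```

```text
t 17.27 tcp [555.2  31.8 218.8] yaw_y 100.4 tilt 0.08 open 0.602 grip 0.0 F [ 0.7 -0.5 -1.1]
lid 18 0.62 circle 598.1 199.2 r 7.3 bbox mid [598.1 199.4] size [13.4 14.2] z med 31.0 148
lid 18 0.62 circle 598.2 199.8 r 23.3 bbox mid [598.1 199.7] size [45.3 46.1] z med 11.6 1417
infuser 19 0.83 circle 425.7 -200.9 r 26.6 bbox mid [ 426.  -200.5] size [52.2 49.3] z med 121.2 276
t 17.62 tcp [553.7  27.7 218.3] yaw_y 100.1 tilt 0.01 open 0.6 grip 0.0 F [-0.5 -0.4  0.3]
infuser 20 0.77 circle 423.4 -197.5 r 25.0 bbox mid [ 423.8 -197.9] size [48.3 49.2] z med 126.0 204
```

View pics/w5.png

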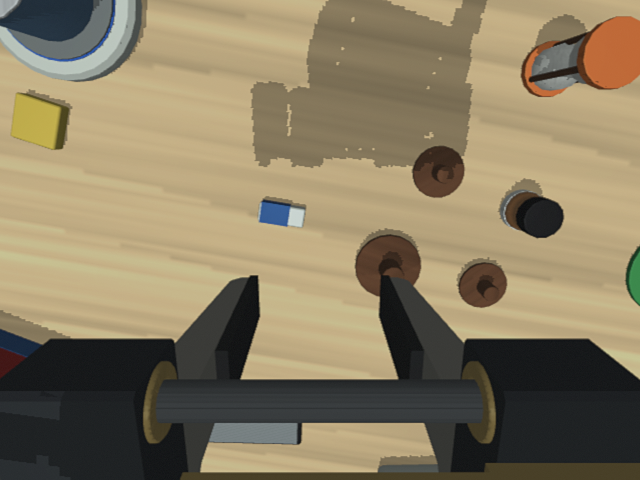

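The large lid is at (388,262), and its two small look-alikes are at (438,171) and (482,283). The infuser hangs correctly. Moving over the large lid.

Request:
send_rows([
  [0.01,0.018,-0.01],
  [0.014,0.026,-0.025],
  [0.012,0.022,-0.03],
  [0.006,0.011,-0.025],
  [0,0,-0.015],
  [0,0,0],
  [0,0,0],
  [0,0,0],
], gripper=[0.6,0.6,0.6,0.6,0.6,0.6,0.6,0.6], turn=[0,0,0,0,0,0,0,0])

```text
clock: 18.38
ee_pos: [596.9, 105.2, 114.7]
eef_rot: [-0.277, 3.127, -0.001]
ft_force: [0.1, -0.3, 0.1]
opening: 0.599
grasp_force: 0.0
```

```bash
python3 - <<'E'
from h import *
tool()
p=camera("wrist");top(p,"lid",34,46);top(p,"lid",6,18);tool()
E
```

```text
t 18.38 tcp [596.9 105.2 114.7] yaw_y 100.1 tilt 0.13 open 0.599 grip 0.0 F [ 0.1 -0.3  0.1]
lid 21 0.82 circle 594.7 105.6 r 9.9 bbox mid [594.8 105.6] size [19.3 19.4] z med 40.8 899
lid 21 0.84 circle 501.2 130.5 r 22.9 bbox mid [501.4 130.4] size [45.2 45.3] z med 11.5 4144
lid 21 0.82 circle 595.2 106.0 r 31.1 bbox mid [594.7 105.8] size [60.8 61.2] z med 15.0 5607
lid 21 0.58 circle 598.2 199.9 r 23.1 bbox mid [597.9 199.7] size [44.8 45.6] z med 11.5 2857
t 18.53 tcp [597.1 105.3 115.1] yaw_y 100.1 tilt 0.18 open 0.599 grip 0.0 F [ 0.3  0.  -0.1]
```

The lid is the right size: disc radius 31, knob top at 41. Going down to the knob.

Request:
send_rows([
  [-0.0005,0.0005,-0.012],
  [0,0,-0.02],
  [0,0,-0.018],
  [0,0,-0.012],
  [0,0,-0.007],
  [0,0,-0.004],
  [0,0,0],
  [0,0,0],
], gripper=[0.6,0.6,0.6,0.6,0.6,0.6,0.6,0.6], turn=[0,0,0,0,0,0,0,0])

```text
clock: 19.2
ee_pos: [596.1, 106.3, 40.7]
eef_rot: [-0.278, 3.128, -0.0]
ft_force: [-0.6, 0.6, 0.6]
opening: 0.6
grasp_force: 0.0
```

Request:
send_rows([
  [0,0,-0.001],
  [0,0,0],
  [0,0,0],
  [0,0,0],
  [0,0,0],
  [0,0,0],
  [0,0,0],
  [0,0,0],
], gripper=[0.1,0.1,0.1,0.1,0.1,0.1,0.1,0.1], turn=[0,0,0,0,0,0,0,0])

```text
clock: 19.87
ee_pos: [595.7, 106.3, 39.3]
eef_rot: [-0.278, 3.129, -0.0]
ft_force: [0.2, -0.2, -0.0]
opening: 0.207
grasp_force: 30.0
```

```bash
python3 - <<'E'
from h import *
tool()
p=camera("wrist");top(p,"lid",6,18);tool()
E
```

```text
t 19.87 tcp [595.7 106.3  39.3] yaw_y 100.2 tilt 0.02 open 0.207 grip 30.0 F [ 0.2 -0.2 -0. ]
lid 22 0.86 circle 594.7 107.3 r 31.0 bbox mid [594.7 106.9] size [61.7 60.9] z med 15.0 6128
lid 22 0.66 circle 597.7 200.0 r 23.3 bbox mid [592.2 199.8] size [33.9 46.1] z med 11.5 4020
lid 22 0.66 circle 564.9 -0.1 r 22.6 bbox mid [ 5.645e+02 -2.000e-01] size [20.1 42.9] z med 13.2 4439
lid 22 0.62 circle 501.4 130.6 r 22.9 bbox mid [501.5 130.5] size [45.3 45.8] z med 11.5 8361
t 19.97 tcp [595.7 106.3  39.3] yaw_y 100.2 tilt 0.02 open 0.209 grip 30.0 F [ 0.4 -0.7  1.4]
```

Request:
send_rows([
  [0,0,0.01],
  [0,0,0.025],
  [0,0,0.035],
  [0,0,0.035],
  [-0.003,-0.005,0.03],
  [-0.008,-0.014,0.02],
  [-0.014,-0.025,0.005],
  [-0.016,-0.0285,0],
], gripper=[0.1,0.1,0.1,0.1,0.1,0.1,0.1,0.1], turn=[0,0,0,0,0,0,0,0])

```text
clock: 20.63
ee_pos: [555.8, 33.7, 202.6]
eef_rot: [-0.281, 3.123, -0.002]
ft_force: [-0.9, -0.5, -1.0]
opening: 0.211
grasp_force: 30.0
```

Request:
send_rows([
  [-0.016,-0.0285,0],
  [-0.016,-0.0285,0],
  [-0.016,-0.0285,0],
  [-0.016,-0.0285,0],
  [-0.016,-0.0285,0],
  [-0.016,-0.0285,0],
  [-0.014,-0.025,0],
  [-0.01,-0.017,0],
], gripper=[0.1,0.1,0.1,0.1,0.1,0.1,0.1,0.1], turn=[0,0,0,0,0,0,0,0])

```text
clock: 21.3
ee_pos: [433.2, -181.0, 199.7]
eef_rot: [-0.276, 3.129, -0.001]
ft_force: [0.4, -0.4, -0.8]
opening: 0.208
grasp_force: 30.0
```

Request:
send_rows([
  [-0.007,-0.013,0],
  [-0.003,-0.006,0],
  [0,0,0],
  [0,0,0],
  [0,0,0],
  [0,0,0],
], gripper=[0.1,0.1,0.1,0.1,0.1,0.1], turn=[0,0,0,0,0,0])

```text
clock: 21.8
ee_pos: [424.9, -197.3, 199.1]
eef_rot: [-0.281, 3.129, 0.0]
ft_force: [-1.1, -0.6, -0.3]
opening: 0.205
grasp_force: 30.0
```

```bash
python3 - <<'E'
from h import *
tool()
p=camera("wrist");cv2.imwrite("pics/w6.png",p["pixels"]);top(p,"lid",160,180);top(p,"infuser",94,108);top(p,"infuser",118,135);top(p,"warmer",15,35)
p=camera("scene");top(p,"infuser",118,135);top(p,"lid",160,180);tool()
E
```

```text
t 21.8 tcp [ 424.9 -197.3  199.1] yaw_y 100.2 tilt 0.02 open 0.205 grip 30.0 F [-1.1 -0.6 -0.3]
lid 23 0.68 circle 423.9 -196.4 r 31.0 bbox mid [ 424.  -196.5] size [61.5 61.1] z med 174.8 6345
infuser 23 0.59 circle 423.0 -197.9 r 36.8 bbox mid [ 412.  -198.3] size [49.6 72.7] z med 104.0 2967
infuser 23 0.59 circle 412.3 -200.4 r 21.6 bbox mid [ 407.9 -200.4] size [17.9 42.2] z med 127.3 532
warmer 23 0.58 circle 423.7 -196.8 r 59.8 bbox mid [ 412.  -196.5] size [ 95.2 118.8] z med 23.3 5914
infuser 24 0.7 circle 426.5 -200.1 r 25.6 bbox mid [ 429.9 -200.6] size [43.4 49. ] z med 122.8 159
lid 24 0.95 circle 427.5 -199.8 r 30.8 bbox mid [ 433.9 -199.7] size [47.1 60.5] z med 171.6 457
t 22.2 tcp [ 424.6 -198.1  199.1] yaw_y 100.2 tilt 0.0 open 0.208 grip 30.0 F [-0.  -0.3 -1.3]
```

View pics/w6.png

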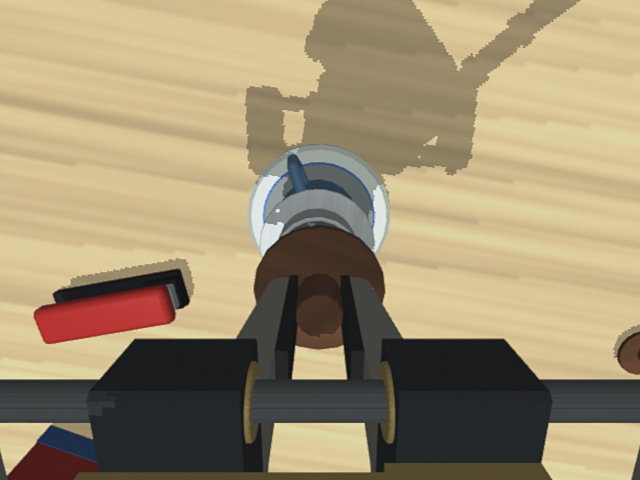

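The lid (disc (320,287)) is over the collar to within about 1 mm. I'll lower it 41 mm.

Request:
send_rows([
  [0,-0.0005,-0.006],
  [0,0,-0.01],
  [0,0,-0.009],
  [0,0,-0.006],
  [0,0,-0.004],
  [0,0,-0.003],
  [0,0,-0.001],
  [0,0,0],
], gripper=[0.1,0.1,0.1,0.1,0.1,0.1,0.1,0.1], turn=[0,0,0,0,0,0,0,0])

```text
clock: 22.87
ee_pos: [424.5, -198.6, 159.9]
eef_rot: [0.278, -3.129, -0.0]
ft_force: [0.3, -0.5, -1.2]
opening: 0.211
grasp_force: 30.0
```

Request:
send_rows([
  [0,0,-0.001],
  [0,0,-0.001],
  [0,0,-0.0005],
  [0,0,0],
  [0,0,0],
], gripper=[0.1,0.1,0.1,0.1,0.1], turn=[0,0,0,0,0])

```text
clock: 23.28
ee_pos: [424.8, -198.9, 158.3]
eef_rot: [-0.278, 3.129, -0.001]
ft_force: [-1.1, -0.2, 4.9]
opening: 0.207
grasp_force: 30.0
```

Request:
send_rows([
  [0,0,0],
  [0,0,0],
  [0,0,0],
  [0,0,0.01],
  [0,0,0.025],
  [0,0,0.03],
  [0,0.01,0.015],
  [-0.001,0.025,0],
], gripper=[0.3,0.5,0.5,0.5,0.6,0.7,0.9,1], turn=[0,0,0,0,0,0,0,0])

```text
clock: 23.95
ee_pos: [425.6, -166.5, 242.8]
eef_rot: [-0.274, 3.123, -0.01]
ft_force: [0.4, 0.4, -0.4]
opening: 0.765
grasp_force: 0.0
```

Request:
send_rows([
  [-0.002,0.035,0],
  [-0.003,0.038,0],
  [-0.003,0.038,0],
  [-0.003,0.038,0],
  [-0.003,0.038,0],
  [-0.003,0.038,0],
  [-0.003,0.038,0],
  [-0.001,0.02,0],
], gripper=[1,1,1,1,1,1,1,1], turn=[0,0,0,0,0,0,0,0])

```text
clock: 24.62
ee_pos: [401.7, 122.6, 238.4]
eef_rot: [-0.282, 3.128, 0.002]
ft_force: [0.7, 0.0, 0.7]
opening: 1.002
grasp_force: 0.0
```

Request:
send_rows([
  [0,0,0],
  [0,0,0],
  [0,0,0],
], gripper=[1,1,1], turn=[0,0,0])

```text
clock: 24.87
ee_pos: [402.7, 118.7, 237.9]
eef_rot: [-0.278, 3.129, -0.001]
ft_force: [0.3, -0.7, -0.3]
opening: 0.997
grasp_force: 0.0
```

```bash
python3 - <<'E'
from h import *
tool()
p=camera("wrist");cv2.imwrite("pics/w7.png",p["pixels"]);top(p,"timer",78,95)
for n in("top","scene"):
  p=camera(n);cv2.imwrite(f"pics/{n}7.png",p["pixels"][150:330] if n=="top" else p["pixels"]);top(p,"lid",125,150);top(p,"lid",153,168);top(p,"infuser",90,110);top(p,"mug",70,106);top(p,"timer",78,95)
E
```

```text
t 24.87 tcp [402.7 118.7 237.9] yaw_y 100.2 tilt 0.04 open 0.997 grip 0.0 F [ 0.3 -0.7 -0.3]
timer 25 0.88 circle 402.0 200.8 r 22.1 bbox mid [401.6 200.6] size [43.4 43.9] z med 86.1 2420
lid 26 0.56 circle 423.6 -197.9 r 30.9 bbox mid [ 422.9 -197.8] size [59.8 61.4] z med 133.5 884
lid 26 0.56 circle 423.2 -198.0 r 10.0 bbox mid [ 423.3 -198.1] size [16.7 19.8] z med 158.9 114
infuser 26 0.84 circle 423.4 -196.6 r 36.2 bbox mid [ 423.3 -183.1] size [72.1 43.9] z med 103.2 315
mug 26 0.67 circle 409.6 -195.2 r 44.2 bbox mid [ 409.6 -193.9] size [71.4 60.9] z med 84.5 55
timer 26 0.58 circle 395.6 -193.6 r 35.7 bbox mid [ 395.6 -195. ] size [43.2 59.6] z med 86.2 40
lid 27 0.89 circle 425.5 -201.8 r 32.4 bbox mid [ 427.1 -200.7] size [61.1 61. ] z med 131.0 677
lid 27 0.89 circle 425.9 -201.2 r 10.4 bbox mid [ 426.2 -200.3] size [18.8 18.8] z med 156.2 83
infuser 27 0.92 circle 427.4 -200.7 r 36.6 bbox mid [ 437.  -200.5] size [50.9 72.1] z med 101.1 476
mug 27 0.65 circle 435.7 -199.4 r 30.9 bbox mid [ 446.8 -199.4] size [28.  61.5] z med 80.7 259
timer 27 0.87 circle 405.5 197.9 r 23.9 bbox mid [404.6 197.3] size [45.7 42.5] z med 82.6 292
```

View pics/scene7.png

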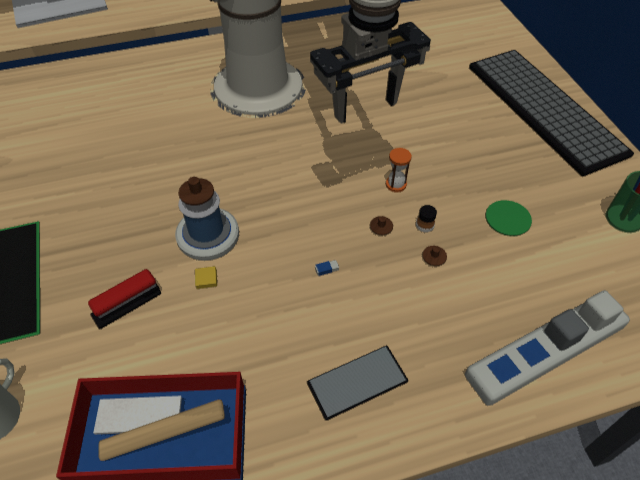

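The scene view shows the stack complete on the warmer at (200,215), with the lid seated level (disc top 133 mm). The timer at (400,170) is next.

Request:
send_rows([
  [0,0.02,0],
  [0.0005,0.03,0],
  [0,0.022,-0.01],
  [0,0.01,-0.025],
  [0,0,-0.03],
  [0,0,-0.025],
  [0,0,-0.01],
  [0,0,0],
], gripper=[1,1,1,1,1,1,1,1], turn=[0,0,0,0,0,0,0,0])

```text
clock: 26.23
ee_pos: [401.0, 201.0, 135.1]
eef_rot: [0.278, -3.124, 0.001]
ft_force: [-0.8, 0.3, 0.4]
opening: 1.0
grasp_force: 0.0
```

```bash
python3 - <<'E'
from h import *
tool()
p=camera("wrist");top(p,"timer",78,95);tool()
E
```

```text
t 26.23 tcp [401.  201.  135.1] yaw_y 100.2 tilt 0.32 open 1.0 grip 0.0 F [-0.8  0.3  0.4]
timer 28 0.6 circle 401.8 200.8 r 22.1 bbox mid [401.7 200.9] size [43.6 43.4] z med 86.0 5164
t 26.33 tcp [403.6 201.4 138.5] yaw_y 100.2 tilt 0.05 open 1.0 grip 0.0 F [-0.  -0.4  0.5]
```

Down 80 mm to about z 58, then grip the middle.

Request:
send_rows([
  [0,0,-0.012],
  [0,0,-0.02],
  [0,0,-0.02],
  [0,0,-0.015],
  [0,0,-0.009],
  [0,0,-0.004],
  [0,0,0],
  [0,0,0],
], gripper=[1,1,1,1,1,1,1,1], turn=[0,0,0,0,0,0,0,0])

```text
clock: 27.0
ee_pos: [404.2, 201.5, 58.8]
eef_rot: [-0.278, 3.127, 0.0]
ft_force: [0.7, 0.0, -0.0]
opening: 0.997
grasp_force: 0.0
```

Request:
send_rows([
  [0,0,0],
  [0,0,0],
  [0,0,0],
  [0,0,0],
  [0,0,0],
  [0,0,0],
  [0,0,0],
  [0,0,0],
], gripper=[0.7,0.6,0.5,0.35,0.35,0.35,0.35,0.35], turn=[0,0,0,0,0,0,0,0])

```text
clock: 27.67
ee_pos: [403.0, 201.3, 57.6]
eef_rot: [0.279, -3.129, 0.0]
ft_force: [-0.0, -0.2, -0.1]
opening: 0.464
grasp_force: 30.0
```

Request:
send_rows([
  [0,0,0],
  [0,0,0],
  [0,0,0],
  [0,0,0],
], gripper=[0.35,0.35,0.35,0.35], turn=[0,0,0,0])

```text
clock: 28.0
ee_pos: [403.0, 201.3, 57.6]
eef_rot: [0.278, -3.129, 0.0]
ft_force: [-0.8, 0.0, -0.1]
opening: 0.466
grasp_force: 30.0
```

```bash
python3 - <<'E'
from h import *
tool()
p=camera("wrist");top(p,"timer",78,95);top(p,"coaster",0,12)
for n in("top","scene"):
  p=camera(n);top(p,"coaster",0,12)
E
```

```text
t 28.0 tcp [403.  201.3  57.6] yaw_y 100.2 tilt 0.0 open 0.466 grip 30.0 F [-0.8  0.  -0.1]
timer 29 0.89 circle 401.8 201.7 r 22.9 bbox mid [397.1 202.3] size [36.3 44.1] z med 86.2 10020
coaster 30 0.78 circle 550.7 380.7 r 45.6 bbox mid [550.7 380.2] size [88.1 89.7] z med 6.7 1685
coaster 31 0.64 circle 553.1 377.9 r 46.7 bbox mid [554.  377.1] size [91.7 91.6] z med 3.5 1237
```

Request:
send_rows([
  [0,0,0.006],
  [0,0,0.014],
  [0,0,0.02],
  [0,0,0.02],
  [0,0,0.014],
  [0.003,0.004,0.006],
  [0.008,0.01,0],
  [0.014,0.017,0],
], gripper=[0.35,0.35,0.35,0.35,0.35,0.35,0.35,0.35], turn=[0,0,0,0,0,0,0,0])

```text
clock: 29.02
ee_pos: [427.8, 232.3, 137.8]
eef_rot: [0.277, -3.129, 0.0]
ft_force: [-0.4, -0.4, -1.0]
opening: 0.468
grasp_force: 30.0
```

Request:
send_rows([
  [0.018,0.0215,0],
  [0.018,0.0215,0],
  [0.018,0.0215,0],
  [0.018,0.0215,0],
  [0.018,0.0215,0],
  [0.016,0.019,0],
  [0.01,0.012,0],
  [0.006,0.0075,0],
], gripper=[0.35,0.35,0.35,0.35,0.35,0.35,0.35,0.35], turn=[0,0,0,0,0,0,0,0])

```text
clock: 29.68
ee_pos: [550.6, 379.9, 136.4]
eef_rot: [0.279, -3.128, -0.0]
ft_force: [0.2, 0.2, -0.6]
opening: 0.462
grasp_force: 30.0
```

Request:
send_rows([
  [0.003,0.003,0],
  [0,0,0],
  [0,0,0],
  [0,0,0],
  [0,0,0],
  [0,0,0],
], gripper=[0.35,0.35,0.35,0.35,0.35,0.35], turn=[0,0,0,0,0,0])

```text
clock: 30.18
ee_pos: [552.8, 380.9, 137.7]
eef_rot: [0.278, -3.129, 0.0]
ft_force: [0.1, -0.5, -0.4]
opening: 0.468
grasp_force: 30.0
```

```bash
python3 - <<'E'
from h import *
tool()
p=camera("wrist");top(p,"timer",158,175);top(p,"coaster",0,12);cv2.imwrite("pics/w8.png",p["pixels"])
tool()
E
```

```text
t 30.18 tcp [552.8 380.9 137.7] yaw_y 100.1 tilt 0.0 open 0.468 grip 30.0 F [ 0.1 -0.5 -0.4]
timer 32 0.77 circle 551.0 381.3 r 22.0 bbox mid [547.1 381.5] size [35.7 43.4] z med 166.3 9973
coaster 32 0.64 circle 553.5 380.2 r 46.4 bbox mid [547.8 380.4] size [81.  91.8] z med 7.0 7817
t 30.33 tcp [552.9 381.1 137.7] yaw_y 100.2 tilt 0.0 open 0.465 grip 30.0 F [-0.3 -0.6 -0.6]
```

View pics/w8.png

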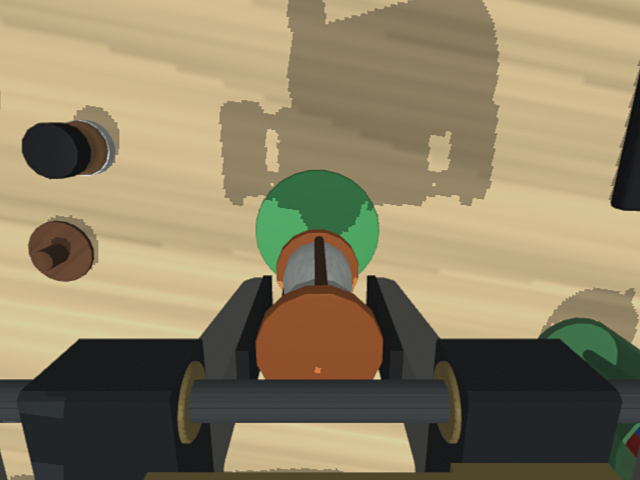

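The timer (cap at (320,335)) hangs upright over the coaster (318,225), centred to within about 1–2 mm. I'll lower it.

Request:
send_rows([
  [0,-0.0005,-0.01],
  [0,0,-0.016],
  [0,0,-0.016],
  [0,0,-0.013],
  [0,0,-0.008],
  [0,0,-0.005],
  [0,0,-0.003],
  [0,0,-0.001],
], gripper=[0.35,0.35,0.35,0.35,0.35,0.35,0.35,0.35], turn=[0,0,0,0,0,0,0,0])

```text
clock: 31.0
ee_pos: [553.1, 380.9, 65.4]
eef_rot: [-0.278, 3.129, 0.0]
ft_force: [0.1, -1.1, -0.9]
opening: 0.464
grasp_force: 30.0
```

Request:
send_rows([
  [0,0,-0.001],
  [0,0,-0.001],
  [0,0,-0.0005],
  [0,0,0],
  [0,0,0],
], gripper=[0.35,0.35,0.35,0.35,0.35], turn=[0,0,0,0,0])

```text
clock: 31.42
ee_pos: [553.4, 381.0, 63.6]
eef_rot: [-0.278, 3.128, 0.001]
ft_force: [0.2, -0.2, 1.0]
opening: 0.468
grasp_force: 30.0
```

Contact at the expected height. Releasing and withdrawing.

Request:
send_rows([
  [0,0,0],
  [0,0,0],
  [0,0,0],
  [0,0,0],
  [0,0,0],
  [0,0,0],
  [0,0,0.01],
  [0,0,0.025],
], gripper=[0.55,0.75,0.9,1,1,1,1,1], turn=[0,0,0,0,0,0,0,0])

```text
clock: 32.08
ee_pos: [550.3, 379.6, 94.7]
eef_rot: [0.278, -3.122, 0.004]
ft_force: [-0.2, -0.7, -0.4]
opening: 0.991
grasp_force: 0.0
```

Request:
send_rows([
  [0,0,0.035],
  [0,0,0.035],
  [0,0,0.035],
  [-0.02,-0.02,0.02],
  [-0.03,-0.03,0],
  [-0.02,-0.02,0],
  [0,0,0],
  [0,0,0],
], gripper=[1,1,1,1,1,1,1,1], turn=[0,0,0,0,0,0,0,0])

```text
clock: 32.75
ee_pos: [482.9, 310.8, 223.9]
eef_rot: [-0.277, 3.129, 0.001]
ft_force: [0.7, -0.4, -0.2]
opening: 0.999
grasp_force: 0.0
```

Request:
send_rows([
  [0,0,0],
  [0,0,0],
  [0,0,0],
  [0,0,0],
  [0,0,0],
  [0,0,0],
  [0,0,0],
  [0,0,0],
], gripper=[1,1,1,1,1,1,1,1], turn=[0,0,0,0,0,0,0,0])

```text
clock: 33.42
ee_pos: [483.6, 311.4, 223.0]
eef_rot: [0.279, -3.129, 0.0]
ft_force: [-0.1, 0.0, -0.2]
opening: 0.996
grasp_force: 0.0
```

```bash
python3 - <<'E'
from h import *
tool()
p=camera("scene");cv2.imwrite("pics/s9.png",p["pixels"]);top(p,"timer",78,95);top(p,"coaster",0,12);top(p,"lid",125,150);top(p,"lid",153,168)
E
```

```text
t 33.42 tcp [483.6 311.4 223. ] yaw_y 100.2 tilt 0.01 open 0.996 grip 0.0 F [-0.1  0.  -0.2]
timer 33 0.96 circle 554.9 377.0 r 22.1 bbox mid [555.1 376.9] size [41.9 43.4] z med 88.1 347
coaster 33 0.9 circle 553.8 375.6 r 46.0 bbox mid [554.1 376. ] size [89.9 87.3] z med 3.3 754
lid 33 0.84 circle 426.3 -199.9 r 32.8 bbox mid [ 426.5 -200.7] size [60.2 60.8] z med 130.9 671
lid 33 0.84 circle 427.1 -200.0 r 11.0 bbox mid [ 426.5 -200.2] size [19.3 18.7] z med 156.5 83
```

View pics/s9.png

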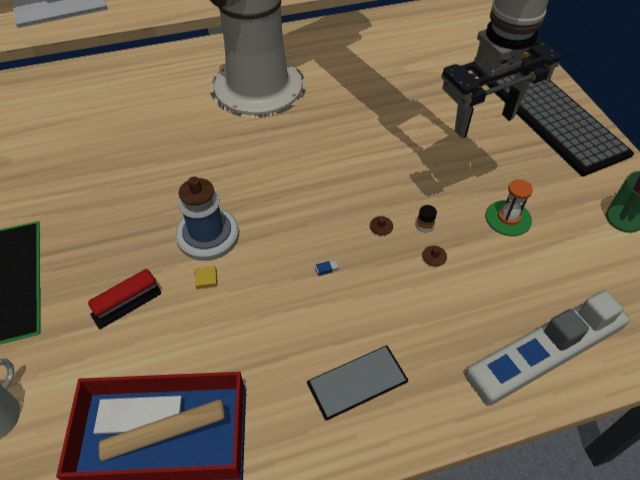

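The timer stands centred on the coaster (512,210), the stack is intact at (200,215), the bystanders haven't moved, and the gripper is clear.

```bash
python3 -c "
from workcell import manip
print(manip.close_job())"
```

```text
the job is handed in; nothing more can be done
None
```

The tea is ready to steep and the job is handed in at about 33 s, though no verdict came back: the mug is on the warmer with the infuser and lid seated, the timer is on the coaster (each within about 2 mm of centre by camera), and the bystanders stayed in place.

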